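# Dry-lay a plywood village on its wall plaque

### The job

Dry-lay the village scene on the wall plaque, ready for gluing: the gabled house stands on the ground strip midway between the glued-on chapel and tree, with the heart laid on top of it in the middle of its front wall, point down; the bell tower stands on the strip close beside the chapel, on the side away from the house; the round moon goes straight above the tree, clear of its crown. Every piece lies flat on its back, upright and square like the chapel, house and tower with their feet against the strip, and all are let go. Leave the glue bottle, the cork block and the tape roll where they are.

Things in the scene. Friction and masses are not known exactly. Their poses are not given: they have to be found in the camera images.
- plaque: Wall plaque, fixed, face up: 210 (x) x 360 (y) x 6 mm, dark slate face. Origin: centre of underside. x points to its top edge (two brass-ringed holes), away from the robot; 'above' means +x. Face at z = 6 mm. A bare plywood ground strip, 24 mm deep, is glued along the bottom edge, its top at z = 10 mm; its upper edge, which the feet are set against, is at x = -81 mm.
- chapel: Chapel, 4 mm plywood, glued to the plaque: 56 mm wide, walls 48 mm tall, steep gable to 84 mm with a small ball (to 89 mm), engraved door and windows. Origin: on the plaque's face, middle of its foot edge, which touches the ground strip. x points up to the gable, y across, parallel to the plaque's axes. It is left or right of the tree, 152 mm away; the strip runs on 104 mm beyond its centre line.
- tree: Tree, 4 mm plywood, glued to the plaque: 10 mm trunk, round crown of 50 mm diameter. Origin: on the plaque's face, middle of the trunk's foot, which touches the ground strip. x points up the trunk, y across, parallel to the plaque's axes: crown centre at x = 62 mm, crown top at 87 mm, the plaque's top edge at 186 mm.
- house: Gabled house, loose plywood piece 12 mm thick, 24 g: 48 mm wide, straight parallel walls 46 mm tall, gable to x = 72 mm, small chimney on the +y slope, engraved eaves line and round attic window. Lies face up on the mat. Origin: on its underside, middle of its foot edge. x points up to the gable, y across, z out of the face. Middle of the front wall: x = 23, z = 12 mm.
- tower: Bell tower, loose plywood piece 12 mm thick, 25 g: shaft 30 mm wide and 68 mm tall with straight parallel sides, pointed roof 36 mm wide at the eaves, tip at x = 100 mm, engraved door, clock and belfry openings. Lies face up on the mat. Origin: on its underside, middle of its foot edge. x points up to the tip, y across, z out of the face.
- moon: Full moon, loose plywood disc, 44 mm diameter, 12 mm thick, 14 g, with four engraved craters. Lies face up on the mat, turned at random; any turn about z is fine. Origin: centre of its underside; z out of the face.
- heart: Heart, small loose plywood piece 10 mm thick, 12 g, plain on both sides, 34 mm wide over its two round lobes (widest at x = 6.5 mm: grip there) and 31 mm tall. Lies flat on the mat. Origin: centre of its underside. x points from the point (x = -15.5 mm) to the lobes (to x = +15.5 mm), y across, z up.
- glue_bottle: Bystander, loose: white glue bottle with orange nozzle, standing, 58 mm diameter, 172 mm tall. Origin: centre of its underside.
- cork_block: Bystander, loose: cork sanding block, 110 (x) x 60 (y) x 32 mm. Origin: centre of its underside.
- tape_roll: Bystander, loose: yellow roll of tape lying flat, 96 mm diameter, 25 mm high. Origin: centre of its underside.

How it is judged:
At the end, for the whole second after the job is handed in: House midway between chapel and tree (13 mm); tower 46-88 mm from chapel on its far side; both feet within 12 mm of the strip, square within 0.17 rad; moon within 14 mm of tree's axis, 107-168 mm above its foot; heart on house wall (x 12-34, y +-9 mm, 0.3 rad); all flat, face up, still (horizontal distance between house and chapel below 0.089 m and horizontal distance between house and tree below 0.089 m and horizontal distance between tower and chapel between 0.046 and 0.088 m and horizontal distance between tower and tree above 0.185 m and x of house in the frame of plaque between -0.086 and -0.069 m and z of house in the frame of plaque between 0.004 and 0.0085 m and angle between the x axis of each of house, tower and the x axis of plaque, either way round below 0.17 rad and x of moon in the frame of house above 0.04 m and x of tower in the frame of plaque between -0.086 and -0.069 m and z of tower in the frame of plaque between 0.004 and 0.0085 m and x of moon in the frame of tower above 0.04 m and y of moon in the frame of tree between -0.014 and 0.014 m and x of moon in the frame of tree between 0.107 and 0.168 m and z of moon in the frame of plaque between 0.004 and 0.0085 m and x of heart in the frame of house between 0.012 and 0.034 m and y of heart in the frame of house between -0.009 and 0.009 m and z of heart in the frame of house between 0.01 and 0.0145 m and angle between the x axis of heart and the x axis of house, either way round below 0.3 rad and x of moon in the frame of heart above 0 m and angle between each of house, tower, moon, heart's own z axis and vertical below 0.06 rad and linear speed of each of house, tower, moon, heart below 0.02 m/s); the robot touches nothing.
It fails at once if the glue bottle is pushed more than 25 mm from its place or tipped over (distance of glue_bottle from where it was at the start of the episode above 0.025 m or angle between glue_bottle's own z axis and vertical above 0.5 rad).
It fails at once if the sanding block is pushed more than 25 mm from its place or tipped over (distance of cork_block from where it was at the start of the episode above 0.025 m or angle between cork_block's own z axis and vertical above 0.5 rad).
It fails at once if the tape roll is pushed more than 25 mm from its place or tipped over (distance of tape_roll from where it was at the start of the episode above 0.025 m or angle between tape_roll's own z axis and vertical above 0.5 rad).
It also fails if it takes over 122 s, if anything falls off the work surface, if the arm or the gripper's body presses on something with over 40 N, if the wrist force passes 120 N, or if a joint passes its speed limit or range.

### The arm

A 6-joint arm with a two-finger parallel gripper is mounted at the origin on the work surface. World frame = base frame: x ahead of the robot, y to its left, z up, the work surface at z = 0. Lengths are in m, angles in rad, forces in N, time in s.
With the tool pointing down it reaches from about 0.25 to 0.725 m from the base axis. Payload 4 kg.
Tool frame: the origin (TCP) lies on the centre line of the jaws, within the pads' length; the fingertips stand 14 mm ahead of it and the grasp point (between the pads) lies 5 mm behind it; z points along the fingers, x is the direction in which the jaws open and shut, and the axes are right-handed (so a half turn about z gives the same grasp; the last joint's range is limited). The gripper opens to 85 mm and grips with 20 to 120 N. Pads are 22 mm wide; open, the fingers measure 114 mm over their backs; the gripper's body (76 mm by 85 mm) begins 54 mm behind the grasp point. The pads swing forward as they close: fully open they stand 13 mm farther back than shut.
Start: joints at [-1.267, 0.241, 0.005, 1.335, 0, 1.571], TCP at [0.15, -0.477, 0.245] pointing down, gripper open.
Joint ranges: [-2.72, 2.72], [-1.05, 1.87], [-1.09, 1.28], [-1.99, 2.15], [-1.42, 1.44], [-3.14, 3.14]. Speed limits (rad/s): [2.79, 2.79, 3.14, 3.14, 3.14, 3.14].

### API

Orientations are given as a unit quaternion [x, y, z, w].
In Python, from workcell import bot gives the robot as it stands.
- The arm moves only by the tool play_rows, never from a script. Its argument "motion" is a list of rows, each an object with "fingers": the closure, from -1 (fully open) to 1 (shut), so that 0 is half open; "translation": the shift along the tool's x, y, z in cm, a list of three; "roll": the turn about the tool's z in degrees. A call has 1 to 20 rows; each row is the pose to reach, as a shift and turn from the pose commanded when the call began, along the tool's axes at that moment; what a row does not reach only later rows make up. A row lasts 1/12 s, in which the tool goes at most 41.7 mm and 7.16 degrees, less where a joint would pass 70% of its speed; a pose out of reach is approached as far as the arm can. A call with a gripper value outside its range is refused whole. The fingers move at their own pace and stop on an object; the grip force is fixed at half the most. Time passes only in rows, so rows that repeat a pose let the fingers close. It gives the time, the measured TCP pose, the force and the opening at its end, in the units of the state.
- bot.get_obs(): the state, without advancing time (a new reading comes with each control period).
- bot.camera(name): name is "scene" or "top"; returns a dict with "pixels" (420x560x3 uint8, red, green, blue), "intrinsics" (3x3 intrinsics, pixels), "k1" (the pictures are not rectified: a ray, as slopes to the right and down, at radius r is drawn at 1 + k1 r^2 times it, then the intrinsics apply), "world_to_cam" (4x4, takes a point from world to camera coordinates). Camera axes: x right, y down, z forward; pixel columns grow to the right and rows downward; lengths in m; the calibration is good to about 2 mm. A picture is of the moment at which its call begins. There is no depth.
- bot.job_done(): hands the job in, once; it reports no verdict.
The state is a dict: "clock": time; "joint_pos": joint angles; "joint_vel": joint speeds; "tau": joint torques, N m; "eef_pos": TCP position; "tool_rot": TCP orientation; "ft_force": force on the tool from outside, world axes, zero at the start; "ft_torque": the same for the moment, N m; "grip_width": finger opening in m.
Only numpy, scipy, OpenCV 4.12 (cv2) and the standard library are available. Lean on these libraries where they do the work, as an engineer would, in place of code of your own. Each camera call takes 0.05 s, during which the arm holds its last target. There are 200 camera calls.

## Working session

There is one attempt and no reset: what is moved stays moved. The work goes in short steps, Python scripts to look and compute and a tool call to move; the robot and the scene stay as the last step left them, time stands still between calls to the robot, and variables do not carry over. Pictures are saved under pics/ and viewed, about 12 in all and at most 16, crops included, and the job is handed in when it is done.

Besides the shell and the picture viewer there is one more tool, called after "Call:" as name([rows], argument=value, ...), one row to a line, values as JSON. play_rows: Moves the arm, as the interface text tells. Its arguments: {"type":"object","properties":{"motion":{"type":"array","items":{"type":"object","properties":{"fingers":{"type":"number"},"translation":{"type":"array","items":{"type":"number"}},"roll":{"type":"number"}}}}},"required":["motion"]}

```bash
mkdir -p pics; python3 - <<'E'
from workcell import bot
import cv2
print({k:v for k,v in bot.get_obs().items() if k in('clock','eef_pos','tool_rot','grip_width')})
for n in('top','scene'):
    c=bot.camera(n); cv2.imwrite(f'pics/{n}0.png',c['pixels'][:,:,::-1]); print(n,c['intrinsics'],c['k1'],c['world_to_cam'])
E
```

```text
{'clock': 0.0, 'eef_pos': array([ 0.14938672, -0.47655067,  0.24441215]), 'tool_rot': array([ 8.05942603e-01, -5.91992791e-01, -8.24273268e-04, -6.14146606e-04]), 'grip_width': 0.08545950072406708}
top [[482.9701143    0.         284.35046911]
 [  0.         482.9701143  211.08858051]
 [  0.           0.           1.        ]] 0.02187096254474296 [[-0.00581947 -0.99997621  0.0037029   0.00647281]
 [-0.98195772  0.00501462 -0.18903411  0.59661182]
 [ 0.18901104 -0.00473617 -0.98196354  0.95088719]
 [ 0.          0.          0.          1.        ]]
scene [[525.74322005   0.         272.64918088]
 [  0.         525.74322005 205.23818266]
 [  0.           0.           1.        ]] -0.00957751342918537 [[ 0.38517019  0.92271616  0.01545333 -0.24142402]
 [ 0.63597025 -0.25326505 -0.72897095 -0.33532473]
 [-0.66871949  0.29060574 -0.68437018  1.86772905]
 [ 0.          0.          0.          1.        ]]
```

View pics/top0.png

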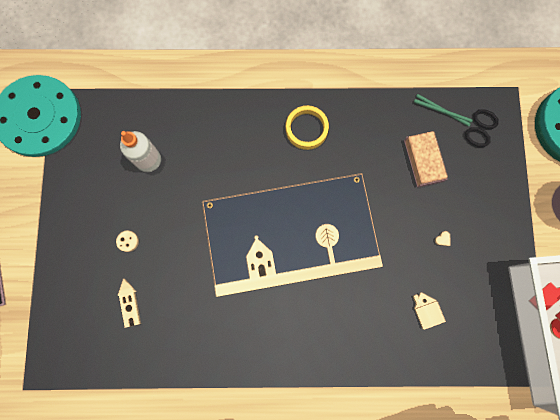

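View pics/scene0.png

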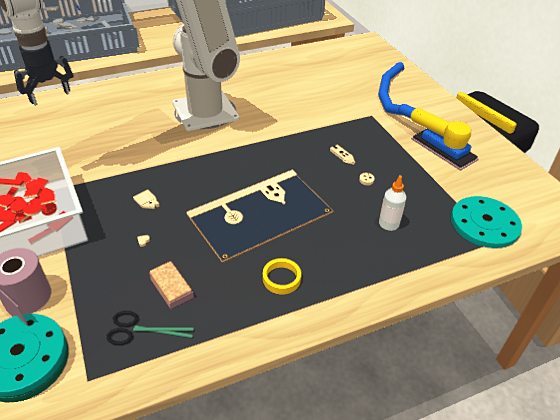

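```bash
cat > h.py <<'E'
import numpy as np, cv2
from workcell import bot
def rays(c,px):
    K=c['intrinsics']; d=(np.asarray(px,float).reshape(-1,2)-[K[0,2],K[1,2]])/K[0,0]
    s=d.copy()
    for _ in range(10): s=d/(1+c['k1']*(s**2).sum(1,keepdims=True))
    R=c['world_to_cam'][:3,:3]; o=-R.T@c['world_to_cam'][:3,3]
    return o,np.c_[s,np.ones(len(s))]@R
def cast(c,px,z):
    o,v=rays(c,px); return (o+v*((z-o[2])/v[:,2])[:,None])[:,:2]
def woody(img,roi=None):
    g=img.astype(int); return ((g[:,:,0]>130)&(g[:,:,0]-g[:,:,2]>20)).astype(np.uint8)*255
E
python3 - <<'E'
from h import *
c=bot.camera('top'); im=c['pixels']; m=woody(im)
print('cam',rays(c,[[0,0]])[0])
for n,(cx,cy,h) in dict(moon=(127,241,12),tower=(129,304,12),heart=(443,239,10),house=(428,310,12)).items():
    r=40; sub=m[cy-r:cy+r,cx-r:cx+r]
    cs,_=cv2.findContours(sub,cv2.RETR_EXTERNAL,cv2.CHAIN_APPROX_NONE)
    cs=[k for k in cs if cv2.pointPolygonTest(k,(r,r),True)>-25 and cv2.contourArea(k)>80]
    k=max(cs,key=cv2.contourArea).reshape(-1,2)+[cx-r,cy-r]
    w=cast(c,k,h/2e3)
    M=cv2.moments((w*1e4).astype(np.float32).reshape(-1,1,2)); cen=np.array([M['m10'],M['m01']])/M['m00']/1e4
    rect=cv2.minAreaRect((w*1000).astype(np.float32))
    ap=cv2.approxPolyDP((w*1000).astype(np.float32).reshape(-1,1,2),4,True).reshape(-1,2)
    print(n,'cen',cen.round(4),'rect',np.round(rect[0],1),np.round(rect[1],1),round(rect[2],1)); print(ap.round(0).tolist())
crop=lambda x,y,r:cv2.resize(im[y-r:y+r,x-r:x+r],(400,300 if 0 else 400),interpolation=cv2.INTER_CUBIC)
a=np.hstack([crop(129,304,33),crop(428,310,33)]); 
b=cv2.resize(im[165:305,195:390],(800,574),interpolation=cv2.INTER_CUBIC)
cv2.imwrite('pics/a.png',a[:,:,::-1]); cv2.imwrite('pics/b.png',b[:,:,::-1])
for n,(cx,cy,rr) in dict(bottle=(141,152,0),tape=(307,127,0),cork=(426,158,0)).items(): print(n,cast(c,[[cx,cy]],.02))
E
```

```text
cam [0.40615707 0.00798443 1.04649257]
moon cen [0.543  0.3441] rect [542.5 344.3] [45.8 46. ] 46.7
[[566.0, 349.0], [553.0, 365.0], [534.0, 366.0], [523.0, 355.0], [521.0, 338.0], [534.0, 321.0], [544.0, 320.0], [562.0, 331.0]]
tower cen [0.4105 0.3334] rect [414.4 332.8] [101.5  38.2] 13.4
[[463.0, 347.0], [428.0, 356.0], [362.0, 339.0], [364.0, 329.0], [382.0, 328.0], [368.0, 319.0], [370.0, 306.0], [427.0, 322.0], [436.0, 318.0]]
heart cen [ 0.544  -0.3424] rect [ 545.8 -341. ] [30.2 31.1] 86.2
[[548.0, -326.0], [532.0, -329.0], [530.0, -355.0], [561.0, -351.0], [561.0, -342.0]]
house cen [ 0.3911 -0.2986] rect [ 395.5 -297.5] [74.1 52.6] 18.6
[[424.0, -271.0], [411.0, -274.0], [397.0, -269.0], [356.0, -284.0], [370.0, -333.0], [415.0, -315.0], [430.0, -288.0], [422.0, -279.0]]
bottle [[0.73827791 0.31892074]]
tape [[ 0.795143   -0.04877665]]
cork [[ 0.72155863 -0.31054615]]
```

View pics/a.png

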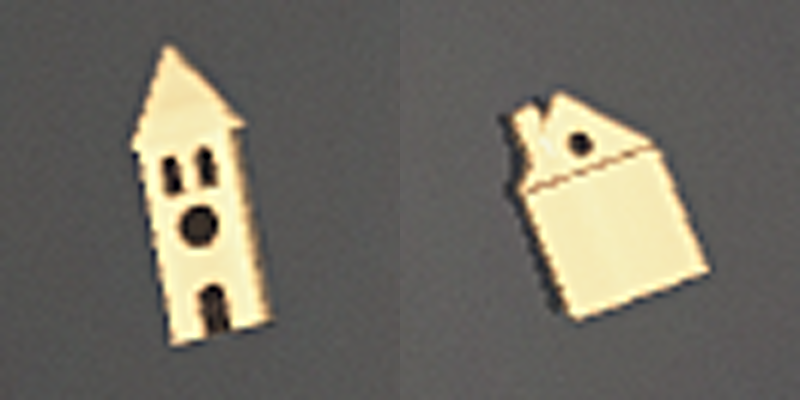

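View pics/b.png

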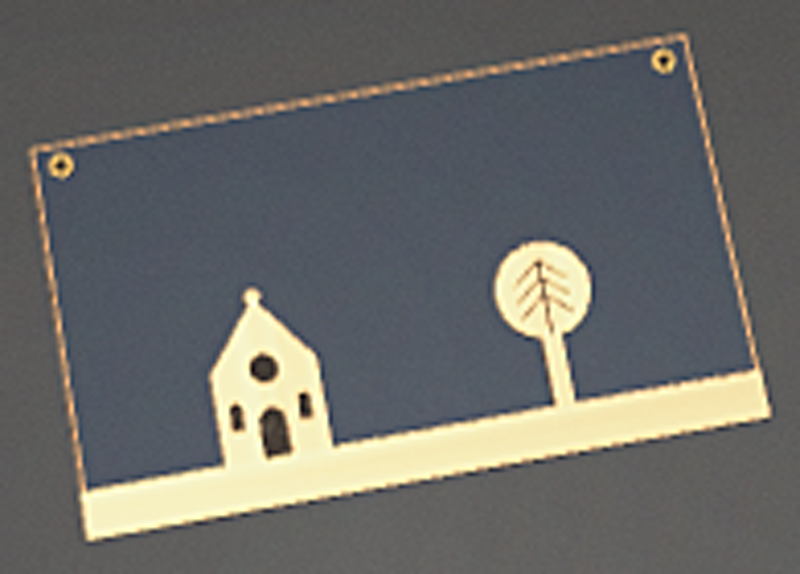

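```bash
python3 - <<'E'
from h import *
c=bot.camera('top'); im=c['pixels']
def P(l,ox,oy,s,z): return cast(c,(np.array(l,float)+.5)/s-.5+[ox,oy],z)*1000
pl=P([(32,148),(688,34),(771,415),(88,542)],195,165,800/195,.006)
print('plaque corners',pl.round(1).tolist(),[np.linalg.norm(pl[i]-pl[(i+1)%4]).round(1) for i in range(4)])
for a,b in((2,1),(3,0),(1,0),(2,3)): d=pl[b]-pl[a]; print(np.degrees(np.arctan2(d[1],d[0])).round(2))
print('centre',pl.mean(0))
hs=P([(175,322),(310,268),(258,148),(125,192)],395,277,400/66,.012)
print('house footL,R,eaveR,L',hs.round(1).tolist()); 
for a,b in((0,3),(1,2),(1,0),(2,3)): d=hs[b]-hs[a]; print(np.linalg.norm(d).round(1),np.degrees(np.arctan2(d[1],d[0])).round(2))
print('house wall centre',hs.mean(0))
tw=P([(172,347),(140,150),(168,45),(132,145),(245,125),(262,325)],96,271,400/66,.012)
print('tower',tw.round(1).tolist())
d=tw[1]-tw[0]; print(np.degrees(np.arctan2(d[1],d[0])).round(2))
d=tw[2]-(tw[0]+tw[5])/2; print(np.linalg.norm(d),np.degrees(np.arctan2(d[1],d[0])).round(2))
x,y,r=443,239,15
s=cv2.resize(im[y-r:y+r,x-r:x+r],(400,400),interpolation=cv2.INTER_CUBIC); x,y=127,241
t=cv2.resize(im[y-r:y+r,x-r:x+r],(400,400),interpolation=cv2.INTER_CUBIC)
cv2.imwrite('pics/c.png',np.hstack([s,t])[:,:,::-1])
E
```

```text
plaque corners [[630.6, 183.1], [692.2, -171.2], [485.8, -207.1], [422.4, 148.7]] [np.float64(359.6), np.float64(209.4), np.float64(361.4), np.float64(211.0)]
9.86
9.39
99.85
100.1
centre [557.76430547 -11.64470127]
house footL,R,eaveR,L [[352.7, -284.7], [370.6, -332.2], [411.1, -317.1], [396.4, -270.2]]
46.0 18.38
43.3 20.37
50.7 110.65
49.2 107.49
house wall centre [ 382.69323704 -301.05390675]
tower [[360.3, 337.2], [426.8, 352.2], [462.8, 344.6], [428.5, 355.0], [435.0, 316.4], [367.4, 306.9]]
12.71
101.50180694324395 12.87
```

View pics/c.png

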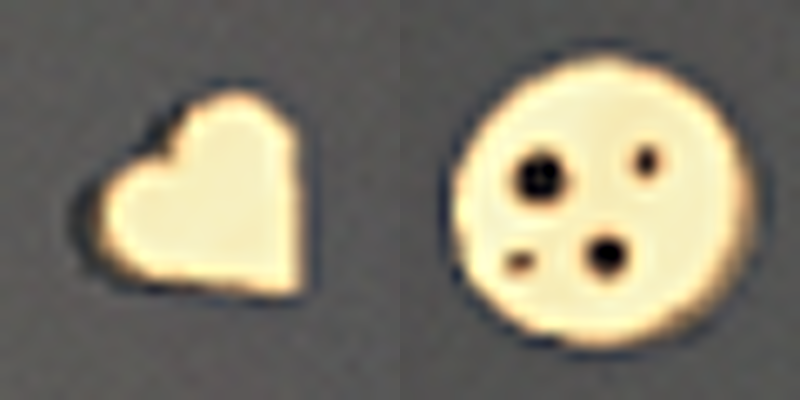

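```bash
cat >> h.py <<'E'
def go(x,y,z,yaw):
    s=bot.get_obs(); q=s['tool_rot']; p=s['eef_pos']
    from scipy.spatial.transform import Rotation as R
    M=R.from_quat(q).as_matrix(); t=M.T@(np.array([x,y,z])/1000-p)*100
    cur=np.degrees(np.arctan2(M[1,0],M[0,0])); roll=-((yaw-cur+180)%360-180)
    print('t',round(s['clock'],2),'p',(p*1000).round(1),'yaw',cur.round(2),'tilt',np.degrees(np.arccos(-M[2,2])).round(2),'w',(s['grip_width']*1000).round(1),'F',s['ft_force'].round(1),'q1,q6',np.degrees(s['joint_pos'][[0,5]]).round(0))
    print('  -> translation cm',t.round(2),'roll',roll.round(2))
E
python3 - <<'E'
from h import *
c=bot.camera('top')
p=cast(c,[[ (300.5)/13.333-.5+428,290.5/13.333-.5+224]],.010)*1000
n=cast(c,[[ (175.5)/13.333-.5+428,160.5/13.333-.5+224]],.010)*1000
print('heart point',p,'notch',n); a=np.radians(43.5); print('origin',p+15.5*np.array([np.cos(a),np.sin(a)]))
go(382.7,-301,80,-70.8)
E
```

```text
heart point [[ 528.85358515 -353.33233005]] notch [[ 550.10890977 -334.64953977]]
origin [[ 540.0968879  -342.66283413]]Traceback (most recent call last):
  File "<stdin>", line 6, in <module>
  File "h.py", line 18, in go
    print('t',round(s['clock'],2),'p',(p*1000).round(1),'yaw',cur.round(2),'tilt',np.degrees(np.arccos(-M[2,2])).round(2),'w',(s['grip_width']*1000).round(1),'F',s['ft_force'].round(1),'q1,q6',np.degrees(s['joint_pos'][[0,5]]).round(0))
                                                                                                                              ^^^^^^^^^^^^^^^^^^^^^^^^^^^^
AttributeError: 'float' object has no attribute 'round'
```

```bash
sed -i "s/(s\['grip_width'\]\*1000).round(1)/round(s['grip_width']*1000,1)/" h.py; python3 -c "
from h import *
go(382.7,-301,80,-70.8)"
```

```text
t 0.25 p [ 149.5 -476.9  244.9] yaw -72.6 tilt 0.06 w 85.6 F [ 0.1 -0.4 -0.2] q1,q6 [-73.  90.]
  -> translation cm [ -9.79 -27.51  16.5 ] roll -1.8
```

Call:
play_rows([
  {"fingers": -1, "translation": [-9.8, -27.5, 8], "roll": -1.8},
  {"fingers": -1, "translation": [-9.8, -27.5, 8], "roll": -1.8},
  {"fingers": -1, "translation": [-9.8, -27.5, 8], "roll": -1.8},
  {"fingers": -1, "translation": [-9.8, -27.5, 8], "roll": -1.8},
  {"fingers": -1, "translation": [-9.8, -27.5, 12], "roll": -1.8},
  {"fingers": -1, "translation": [-9.8, -27.5, 16.5], "roll": -1.8},
  {"fingers": -1, "translation": [-9.8, -27.5, 16.5], "roll": -1.8},
  {"fingers": -1, "translation": [-9.8, -27.5, 16.5], "roll": -1.8},
  {"fingers": -1, "translation": [-9.8, -27.5, 16.5], "roll": -1.8},
  {"fingers": -1, "translation": [-9.8, -27.5, 16.5], "roll": -1.8},
  {"fingers": -1, "translation": [-9.8, -27.5, 16.5], "roll": -1.8},
  {"fingers": -1, "translation": [-9.8, -27.5, 16.5], "roll": -1.8},
])

```text
clock: 1.25
eef_pos: [0.3828, -0.3027, 0.0817]
tool_rot: [0.815, -0.58, 0.001, 0.0]
ft_force: [-0.2, -1.0, -1.7]
grip_width: 0.0854
```

```bash
python3 -c "
from h import *
go(382.7,-301,17,-70.8)
c=bot.camera('top'); im=c['pixels']
cv2.imwrite('pics/d.png',cv2.resize(im[240:380,355:515],(640,560),interpolation=cv2.INTER_CUBIC)[:,:,::-1])
"
```

```text
t 1.25 p [ 382.8 -302.7   81.7] yaw -70.85 tilt 0.13 w 85.4 F [-0.2 -1.  -1.7] q1,q6 [-38. 123.]
  -> translation cm [-0.18 -0.04  6.47] roll -0.05
```

View pics/d.png

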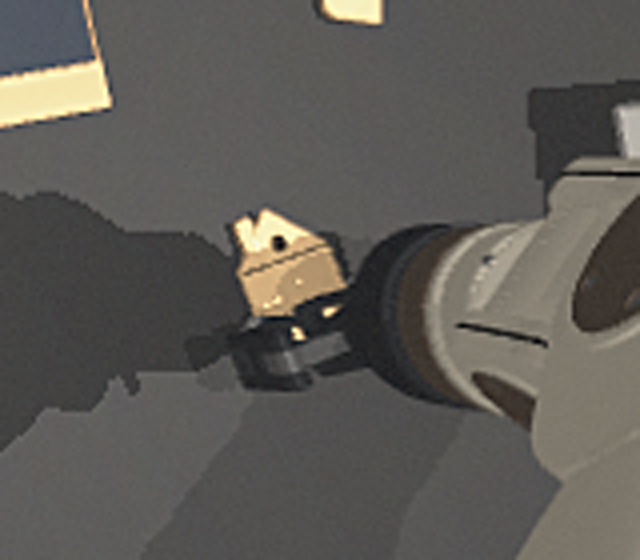

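Call:
play_rows([
  {"fingers": -1, "translation": [-0.15, 0, 3], "roll": 0},
  {"fingers": -1, "translation": [-0.15, 0, 5.5], "roll": 0},
  {"fingers": -1, "translation": [-0.15, 0, 6.5], "roll": 0},
  {"fingers": -1, "translation": [-0.15, 0, 6.5], "roll": 0},
  {"fingers": -1, "translation": [-0.15, 0, 6.5], "roll": 0},
  {"fingers": 0, "translation": [-0.15, 0, 6.5], "roll": 0},
  {"fingers": 0.5, "translation": [-0.15, 0, 6.5], "roll": 0},
  {"fingers": 0.5, "translation": [-0.15, 0, 6.5], "roll": 0},
  {"fingers": 0.5, "translation": [-0.15, 0, 6.5], "roll": 0},
  {"fingers": 0.5, "translation": [-0.15, 0, 6.5], "roll": 0},
  {"fingers": 0.5, "translation": [-0.15, 0, 6.5], "roll": 0},
])

```text
clock: 2.22
eef_pos: [0.3832, -0.3008, 0.017]
tool_rot: [0.815, -0.579, 0.002, 0.0]
ft_force: [-0.7, -0.3, 5.7]
grip_width: 0.0458
```

```bash
python3 -c "
from h import *
go(382.7,-301,80,-70.8)
"
```

```text
t 2.22 p [ 383.2 -300.8   17. ] yaw -70.79 tilt 0.18 w 45.8 F [-0.7 -0.3  5.7] q1,q6 [-38. 123.]
  -> translation cm [ 0.02  0.04 -6.3 ] roll 0.01
```

Call:
play_rows([
  {"fingers": 0.5, "translation": [0, 0, 0], "roll": 0},
  {"fingers": 0.5, "translation": [0, 0, 0], "roll": 0},
  {"fingers": 0.5, "translation": [0, 0, -1], "roll": 0},
  {"fingers": 0.5, "translation": [0, 0, -3], "roll": 0},
  {"fingers": 0.5, "translation": [0, 0, -6], "roll": 0},
  {"fingers": 0.5, "translation": [0, 0, -6], "roll": 0},
  {"fingers": 0.5, "translation": [0, 0, -6], "roll": 0},
])

```text
clock: 2.8
eef_pos: [0.3838, -0.3011, 0.0779]
tool_rot: [0.815, -0.579, 0.003, 0.0]
ft_force: [0.1, 0.1, -1.0]
grip_width: 0.0459
```

```bash
python3 -c "
from h import *
go(504.1,-20.9,80,-80.2)
c=bot.camera('top'); im=c['pixels']; d=bot.camera('scene')['pixels']
f=lambda a:cv2.resize(a,(400,400),interpolation=cv2.INTER_CUBIC)
cv2.imwrite('pics/e.png',np.hstack([f(im[270:350,385:465]),f(d[150:240,100:190])])[:,:,::-1])
"
```

```text
t 2.8 p [ 383.8 -301.1   77.9] yaw -70.79 tilt 0.32 w 45.9 F [ 0.1  0.1 -1. ] q1,q6 [-38. 123.]
  -> translation cm [-22.5  -20.58  -0.25] roll 9.41
```

View pics/e.png

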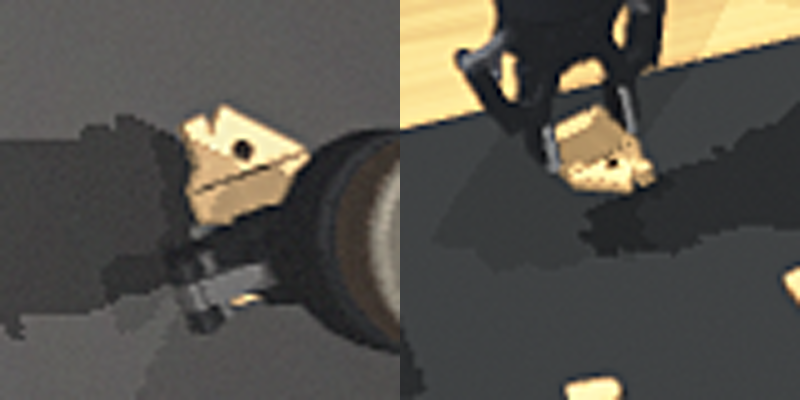

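Call:
play_rows([
  {"fingers": 0.5, "translation": [-22.5, -20.6, 0], "roll": 9.4},
  {"fingers": 0.5, "translation": [-22.5, -20.6, 0], "roll": 9.4},
  {"fingers": 0.5, "translation": [-22.5, -20.6, 0], "roll": 9.4},
  {"fingers": 0.5, "translation": [-22.5, -20.6, 0], "roll": 9.4},
  {"fingers": 0.5, "translation": [-22.5, -20.6, 0], "roll": 9.4},
  {"fingers": 0.5, "translation": [-22.5, -20.6, 0], "roll": 9.4},
  {"fingers": 0.5, "translation": [-22.5, -20.6, 0], "roll": 9.4},
  {"fingers": 0.5, "translation": [-22.5, -20.6, 0], "roll": 9.4},
  {"fingers": 0.5, "translation": [-22.5, -20.6, 0], "roll": 9.4},
  {"fingers": 0.5, "translation": [-22.5, -20.6, 0], "roll": 9.4},
  {"fingers": 0.5, "translation": [-22.5, -20.6, 0], "roll": 9.4},
  {"fingers": 0.5, "translation": [-22.5, -20.6, 0], "roll": 9.4},
])

```text
clock: 3.9
eef_pos: [0.5015, -0.0207, 0.0747]
tool_rot: [0.764, -0.645, -0.001, 0.001]
ft_force: [0.7, -0.8, -0.2]
grip_width: 0.0457
```

```bash
python3 -c "
from h import *
go(504.1,-20.9,24,-80.2)
c=bot.camera('top'); im=c['pixels']; d=bot.camera('scene')['pixels']
f=lambda a:cv2.resize(a,(400,400),interpolation=cv2.INTER_CUBIC)
cv2.imwrite('pics/f.png',np.hstack([f(im[190:310,220:340]),f(d[140:240,200:300])])[:,:,::-1])
"
```

```text
t 3.9 p [501.5 -20.7  74.7] yaw -80.29 tilt 0.12 w 45.7 F [ 0.7 -0.8 -0.2] q1,q6 [ -2. 168.]
  -> translation cm [ 0.06 -0.26  5.07] roll -0.09
```

View pics/f.png

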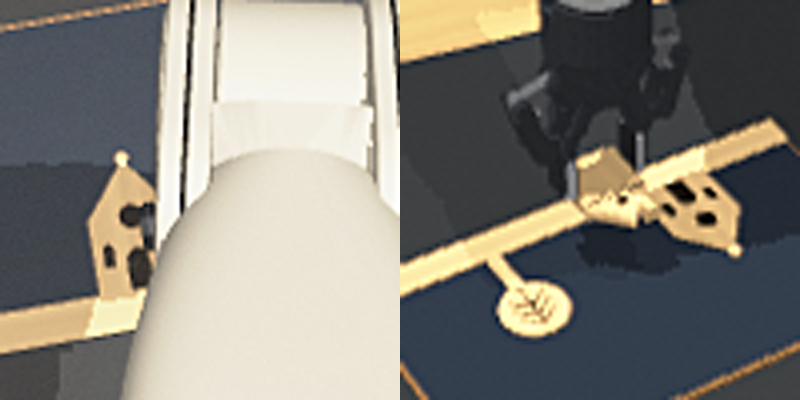

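Call:
play_rows([
  {"fingers": 0.5, "translation": [0, 0, 2], "roll": 0},
  {"fingers": 0.5, "translation": [0, 0, 4], "roll": 0},
  {"fingers": 0.5, "translation": [0, 0, 4], "roll": 0},
  {"fingers": 0.5, "translation": [0, 0, 4], "roll": 0},
  {"fingers": 0.5, "translation": [0, 0, 4], "roll": 0},
])

```text
clock: 4.42
eef_pos: [0.5029, -0.0203, 0.036]
tool_rot: [0.765, -0.645, 0.0, -0.0]
ft_force: [0.3, -0.4, 0.5]
grip_width: 0.0456
```

```bash
python3 -c "
from h import *
go(504.1,-20.9,23,-80.2)"
```

```text
t 4.42 p [502.9 -20.3  36. ] yaw -80.26 tilt 0.03 w 45.6 F [ 0.3 -0.4  0.5] q1,q6 [ -2. 168.]
  -> translation cm [ 0.08 -0.1   1.3 ] roll -0.06
```

Call:
play_rows([
  {"fingers": 0.5, "translation": [0.05, -0.1, 0.6], "roll": 0},
  {"fingers": 0.5, "translation": [0.05, -0.1, 1.1], "roll": 0},
  {"fingers": 0.5, "translation": [0.05, -0.1, 1.25], "roll": 0},
  {"fingers": 0.5, "translation": [0.05, -0.1, 1.25], "roll": 0},
  {"fingers": 0.5, "translation": [0.05, -0.1, 1.25], "roll": 0},
  {"fingers": 0.5, "translation": [0.05, -0.1, 1.25], "roll": 0},
])

```text
clock: 4.92
eef_pos: [0.5041, -0.0201, 0.0231]
tool_rot: [0.765, -0.644, 0.0, -0.0]
ft_force: [-0.1, -0.3, 1.9]
grip_width: 0.0459
```

```bash
python3 -c "
from h import *
go(504.1,-20.9,23,-80.2)"
```

```text
t 4.92 p [504.1 -20.1  23.1] yaw -80.19 tilt 0.05 w 45.9 F [-0.1 -0.3  1.9] q1,q6 [ -2. 168.]
  -> translation cm [0.08 0.01 0.01] roll 0.01
```

Contact is light; release and lift.

Call:
play_rows([
  {"fingers": -0.2, "translation": [0, 0, 0], "roll": 0},
  {"fingers": -0.45, "translation": [0, 0, 0], "roll": 0},
  {"fingers": -0.45, "translation": [0, 0, 0], "roll": 0},
  {"fingers": -0.45, "translation": [0, 0, 0], "roll": 0},
  {"fingers": -0.45, "translation": [0, 0, -2], "roll": 0},
  {"fingers": -0.45, "translation": [0, 0, -4], "roll": 0},
  {"fingers": -0.45, "translation": [0, 0, -6], "roll": 0},
  {"fingers": -0.45, "translation": [0, 0, -6], "roll": 0},
])

```text
clock: 5.58
eef_pos: [0.5065, -0.02, 0.0865]
tool_rot: [0.765, -0.644, 0.003, -0.002]
ft_force: [0.7, -0.2, -0.2]
grip_width: 0.062
```

```bash
python3 -c "
from h import *
go(545,-338,80,-46.5)"
```

```text
t 5.58 p [506.5 -20.   86.5] yaw -80.19 tilt 0.39 w 62.0 F [ 0.7 -0.2 -0.2] q1,q6 [ -2. 168.]
  -> translation cm [31.98  1.63  0.68] roll -33.69
```

Call:
play_rows([
  {"fingers": -1, "translation": [32, 1.6, 0], "roll": -33.7},
  {"fingers": -1, "translation": [32, 1.6, 0], "roll": -33.7},
  {"fingers": -1, "translation": [32, 1.6, 0], "roll": -33.7},
  {"fingers": -1, "translation": [32, 1.6, 0], "roll": -33.7},
  {"fingers": -1, "translation": [32, 1.6, 0], "roll": -33.7},
  {"fingers": -1, "translation": [32, 1.6, 0], "roll": -33.7},
  {"fingers": -1, "translation": [32, 1.6, 0], "roll": -33.7},
  {"fingers": -1, "translation": [32, 1.6, 0], "roll": -33.7},
  {"fingers": -1, "translation": [32, 1.6, 0], "roll": -33.7},
  {"fingers": -1, "translation": [32, 1.6, 0], "roll": -33.7},
  {"fingers": -1, "translation": [32, 1.6, 0], "roll": -33.7},
  {"fingers": -1, "translation": [32, 1.6, 0], "roll": -33.7},
])

```text
clock: 6.58
eef_pos: [0.542, -0.3364, 0.0821]
tool_rot: [0.919, -0.394, -0.001, -0.0]
ft_force: [0.8, 0.1, -0.2]
grip_width: 0.0856
```

```bash
python3 -c "
from h import *
go(545,-338,17,-46.5)
c=bot.camera('top'); im=c['pixels']; d=bot.camera('scene')['pixels']
f=lambda a:cv2.resize(a,(400,400),interpolation=cv2.INTER_CUBIC)
cv2.imwrite('pics/g.png',np.hstack([f(im[200:300,230:330]),f(d[180:280,90:190])])[:,:,::-1])
"
```

```text
t 6.58 p [ 542.  -336.4   82.1] yaw -46.43 tilt 0.12 w 85.6 F [ 0.8  0.1 -0.2] q1,q6 [-32. 105.]
  -> translation cm [ 0.33 -0.11  6.5 ] roll 0.07
```

View pics/g.png

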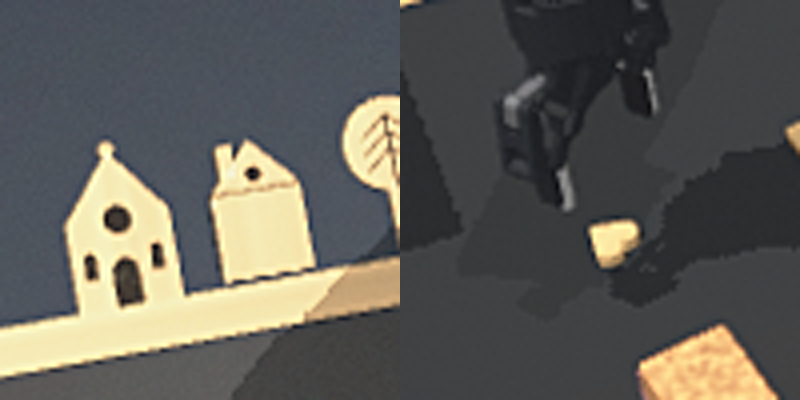

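Call:
play_rows([
  {"fingers": -1, "translation": [0.3, -0.1, 3], "roll": 0},
  {"fingers": -1, "translation": [0.3, -0.1, 5.5], "roll": 0},
  {"fingers": -1, "translation": [0.3, -0.1, 6.5], "roll": 0},
  {"fingers": -1, "translation": [0.3, -0.1, 6.5], "roll": 0},
  {"fingers": -1, "translation": [0.3, -0.1, 6.5], "roll": 0},
  {"fingers": 0, "translation": [0.3, -0.1, 6.5], "roll": 0},
  {"fingers": 0.6, "translation": [0.3, -0.1, 6.5], "roll": 0},
  {"fingers": 0.6, "translation": [0.3, -0.1, 6.5], "roll": 0},
  {"fingers": 0.6, "translation": [0.3, -0.1, 6.5], "roll": 0},
  {"fingers": 0.6, "translation": [0.3, -0.1, 6.5], "roll": 0},
  {"fingers": 0.6, "translation": [0.3, -0.1, 6.5], "roll": 0},
  {"fingers": 0.6, "translation": [0.3, -0.1, 6.5], "roll": 0},
])

```text
clock: 7.68
eef_pos: [0.546, -0.3401, 0.0194]
tool_rot: [0.919, -0.395, 0.001, 0.0]
ft_force: [-1.3, -0.0, 5.6]
grip_width: 0.0298
```

```bash
python3 -c "
from h import *
go(545,-338,17,-46.5)
c=bot.camera('top'); im=c['pixels']
T=lambda l:cast(c,(np.array(l,float)+.5)/4-.5+[230,200],.018)*1000
q=T([(228,282),(314,267),(301,188),(212,197)])
b=np.radians(9.8);R=np.array([[np.cos(b),-np.sin(b)],[np.sin(b),np.cos(b)]])
print(((q-[557.8,-11.6])@R).round(1),q.mean(0))
d=q[[3,2]]-q[[0,1]];print(np.degrees(np.arctan2(d[:,1],d[:,0])))
"
```

```text
t 7.68 p [ 546.  -340.1   19.4] yaw -46.5 tilt 0.14 w 29.8 F [-1.3 -0.   5.6] q1,q6 [-32. 105.]
  -> translation cm [-0.22 -0.07  0.24] roll -0.0
[[-78.1  24.2]
 [-78.3 -22.1]
 [-35.7 -23.1]
 [-32.1  24.6]] [502.41069349 -20.24963806]
[10.33568812  8.51916124]
```

Call:
play_rows([
  {"fingers": 0.6, "translation": [0, 0, -2], "roll": 0},
  {"fingers": 0.6, "translation": [0, 0, -5], "roll": 0},
  {"fingers": 0.6, "translation": [0, 0, -6], "roll": 0},
  {"fingers": 0.6, "translation": [0, 0, -6], "roll": 0},
  {"fingers": 0.6, "translation": [0, 0, -6], "roll": 0},
])

```text
clock: 8.15
eef_pos: [0.5457, -0.3398, 0.0782]
tool_rot: [0.919, -0.395, 0.001, 0.0]
ft_force: [-0.2, 0.1, -0.3]
grip_width: 0.0295
```

```bash
python3 -c "
from h import *
go(509.1,-19.5,80,-80.2)
c=bot.camera('top'); im=c['pixels']; d=bot.camera('scene')['pixels']
f=lambda a:cv2.resize(a,(400,400),interpolation=cv2.INTER_CUBIC)
cv2.imwrite('pics/i.png',np.hstack([f(im[190:290,400:500]),f(d[180:260,100:180])])[:,:,::-1])
"
```

```text
t 8.15 p [ 545.7 -339.8   78.2] yaw -46.5 tilt 0.1 w 29.5 F [-0.2  0.1 -0.3] q1,q6 [-32. 105.]
  -> translation cm [-25.75 -19.4   -0.21] roll 33.7
```

View pics/i.png

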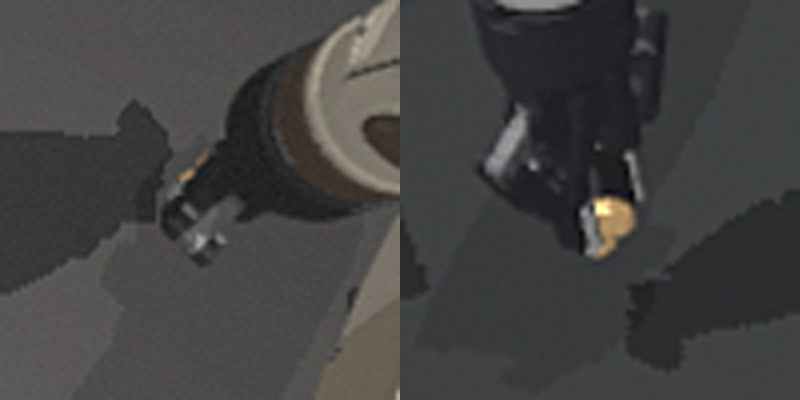

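Call:
play_rows([
  {"fingers": 0.6, "translation": [-25.7, -19.6, 0], "roll": 33.7},
  {"fingers": 0.6, "translation": [-25.7, -19.6, 0], "roll": 33.7},
  {"fingers": 0.6, "translation": [-25.7, -19.6, 0], "roll": 33.7},
  {"fingers": 0.6, "translation": [-25.7, -19.6, 0], "roll": 33.7},
  {"fingers": 0.6, "translation": [-25.7, -19.6, 0], "roll": 33.7},
  {"fingers": 0.6, "translation": [-25.7, -19.6, 0], "roll": 33.7},
  {"fingers": 0.6, "translation": [-25.7, -19.6, 0], "roll": 33.7},
  {"fingers": 0.6, "translation": [-25.7, -19.6, 0], "roll": 33.7},
  {"fingers": 0.6, "translation": [-25.7, -19.6, 0], "roll": 33.7},
  {"fingers": 0.6, "translation": [-25.7, -19.6, 0], "roll": 33.7},
  {"fingers": 0.6, "translation": [-25.7, -19.6, 0], "roll": 33.7},
  {"fingers": 0.6, "translation": [-25.7, -19.6, 0], "roll": 33.7},
  {"fingers": 0.6, "translation": [-25.7, -19.6, 2], "roll": 33.7},
  {"fingers": 0.6, "translation": [-25.7, -19.6, 2], "roll": 33.7},
  {"fingers": 0.6, "translation": [-25.7, -19.6, 2], "roll": 33.7},
  {"fingers": 0.6, "translation": [-25.7, -19.6, 2], "roll": 33.7},
])

```text
clock: 9.58
eef_pos: [0.5105, -0.0192, 0.0579]
tool_rot: [0.764, -0.645, -0.0, 0.0]
ft_force: [-0.4, 0.3, 0.7]
grip_width: 0.0295
```

```bash
python3 -c "
from h import *
go(509.1,-19.5,37,-80.2)"
```

```text
t 9.58 p [510.5 -19.2  57.9] yaw -80.3 tilt 0.04 w 29.5 F [-0.4  0.3  0.7] q1,q6 [ -2. 168.]
  -> translation cm [0.01 0.14 2.09] roll -0.1
```

Call:
play_rows([
  {"fingers": 0.6, "translation": [0, 0.1, 1], "roll": 0},
  {"fingers": 0.6, "translation": [0, 0.1, 1.7], "roll": 0},
  {"fingers": 0.6, "translation": [0, 0.1, 2.0], "roll": 0},
  {"fingers": 0.6, "translation": [0, 0.1, 2.0], "roll": 0},
  {"fingers": 0.6, "translation": [0, 0.1, 2.0], "roll": 0},
])

```text
clock: 10.0
eef_pos: [0.5096, -0.0185, 0.038]
tool_rot: [0.765, -0.644, 0.0, -0.0]
ft_force: [-0.1, 1.6, -0.4]
grip_width: 0.0296
```

```bash
python3 -c "
from h import *
go(509.1,-19.5,37,-80.2)
d=bot.camera('scene')['pixels']
cv2.imwrite('pics/j.png',cv2.resize(d[130:240,190:330],(700,550),interpolation=cv2.INTER_CUBIC)[:,:,::-1])
"
```

```text
t 10.0 p [509.6 -18.5  38. ] yaw -80.2 tilt 0.01 w 29.6 F [-0.1  1.6 -0.4] q1,q6 [ -2. 168.]
  -> translation cm [0.09 0.07 0.1 ] roll -0.0
```

View pics/j.png

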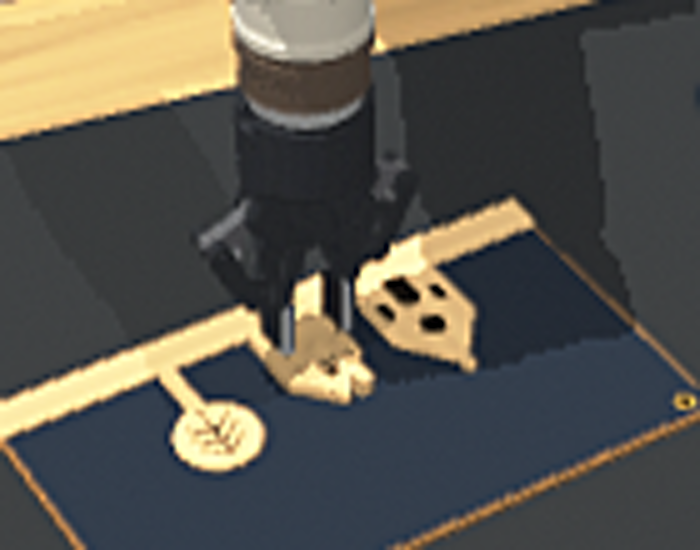

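Call:
play_rows([
  {"fingers": 0.6, "translation": [0.05, 0.05, 0.1], "roll": 0},
  {"fingers": 0.6, "translation": [0.05, 0.05, 0.1], "roll": 0},
  {"fingers": 0.6, "translation": [0.05, 0.05, 0.1], "roll": 0},
  {"fingers": 0.6, "translation": [0.05, 0.05, 0.1], "roll": 0},
])

```text
clock: 10.38
eef_pos: [0.5097, -0.0188, 0.0373]
tool_rot: [0.765, -0.644, 0.0, -0.0]
ft_force: [-0.8, 0.6, 3.3]
grip_width: 0.0293
```

Call:
play_rows([
  {"fingers": 0.15, "translation": [0, 0, 0], "roll": 0},
  {"fingers": -0.1, "translation": [0, 0, 0], "roll": 0},
  {"fingers": -0.2, "translation": [0, 0, 0], "roll": 0},
  {"fingers": -0.2, "translation": [0, 0, 0], "roll": 0},
  {"fingers": -0.2, "translation": [0, 0, -1.5], "roll": 0},
  {"fingers": -0.2, "translation": [0, 0, -4], "roll": 0},
  {"fingers": -0.2, "translation": [0, 0, -6], "roll": 0},
  {"fingers": -0.2, "translation": [0, 0, -6], "roll": 0},
])

```text
clock: 11.05
eef_pos: [0.5119, -0.0191, 0.1006]
tool_rot: [0.765, -0.644, 0.003, -0.002]
ft_force: [0.4, 0.1, -0.1]
grip_width: 0.0512
```

```bash
python3 -c "
from h import *
go(404,331.2,100,102.8)
go(404,331.2,100,-77.2)"
```

```text
t 11.05 p [511.9 -19.1 100.6] yaw -80.2 tilt 0.41 w 51.2 F [ 0.4  0.1 -0.1] q1,q6 [ -2. 168.]
  -> translation cm [-3.636e+01  4.670e+00 -3.000e-02] roll 177.0
t 11.05 p [511.9 -19.1 100.6] yaw -80.2 tilt 0.41 w 51.2 F [ 0.4  0.1 -0.1] q1,q6 [ -2. 168.]
  -> translation cm [-3.636e+01  4.670e+00 -3.000e-02] roll -3.0
```

Call:
play_rows([
  {"fingers": -0.2, "translation": [-36.4, 4.7, 0], "roll": -90},
  {"fingers": -0.2, "translation": [-36.4, 4.7, 0], "roll": -90},
  {"fingers": -0.2, "translation": [-36.4, 4.7, 0], "roll": -90},
  {"fingers": -1, "translation": [-36.4, 4.7, 0], "roll": -90},
  {"fingers": -1, "translation": [-36.4, 4.7, 0], "roll": -90},
  {"fingers": -1, "translation": [-36.4, 4.7, 0], "roll": -90},
  {"fingers": -1, "translation": [-36.4, 4.7, 0], "roll": -90},
  {"fingers": -1, "translation": [-36.4, 4.7, 0], "roll": -90},
  {"fingers": -1, "translation": [-36.4, 4.7, 0], "roll": -90},
  {"fingers": -1, "translation": [-36.4, 4.7, 0], "roll": -90},
  {"fingers": -1, "translation": [-36.4, 4.7, 0], "roll": -90},
  {"fingers": -1, "translation": [-36.4, 4.7, 0], "roll": -90},
  {"fingers": -1, "translation": [-36.4, 4.7, 0], "roll": -90},
  {"fingers": -1, "translation": [-36.4, 4.7, 0], "roll": -90},
  {"fingers": -1, "translation": [-36.4, 4.7, 0], "roll": -90},
])

```text
clock: 12.3
eef_pos: [0.4005, 0.3315, 0.0962]
tool_rot: [0.996, 0.085, -0.0, 0.0]
ft_force: [-0.1, -0.1, 0.8]
grip_width: 0.0858
```

```bash
python3 -c "
from h import *
go(404,331.2,80,102.8)
c=bot.camera('top'); im=c['pixels']
cv2.imwrite('pics/k.png',cv2.resize(im[190:310,200:360],(800,600),interpolation=cv2.INTER_CUBIC)[:,:,::-1])"
```

```text
t 12.3 p [400.5 331.5  96.2] yaw 9.7 tilt 0.06 w 85.8 F [-0.1 -0.1  0.8] q1,q6 [ 40. 120.]
  -> translation cm [0.34 0.09 1.62] roll -93.1
```

View pics/k.png

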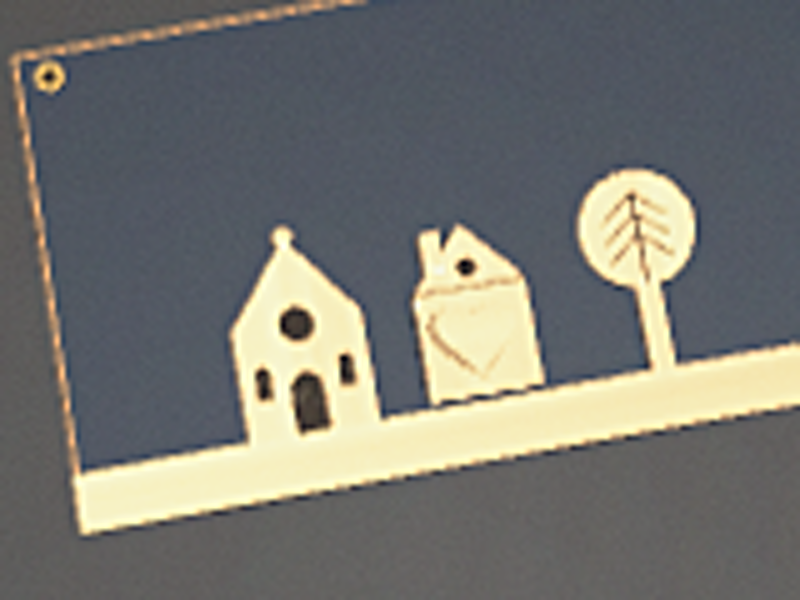

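Call:
play_rows([
  {"fingers": -1, "translation": [0.2, 0.1, 1.6], "roll": -93},
  {"fingers": -1, "translation": [0.2, 0.1, 1.6], "roll": -93},
  {"fingers": -1, "translation": [0.2, 0.1, 1.6], "roll": -93},
  {"fingers": -1, "translation": [0.2, 0.1, 1.6], "roll": -93},
  {"fingers": -1, "translation": [0.2, 0.1, 1.6], "roll": -93},
  {"fingers": -1, "translation": [0.2, 0.1, 1.6], "roll": -93},
  {"fingers": -1, "translation": [0.2, 0.1, 1.6], "roll": -93},
  {"fingers": -1, "translation": [0.2, 0.1, 1.6], "roll": -93},
  {"fingers": -1, "translation": [0.2, 0.1, 1.6], "roll": -93},
  {"fingers": -1, "translation": [0.2, 0.1, 1.6], "roll": -93},
  {"fingers": -1, "translation": [0.2, 0.1, 1.6], "roll": -93},
  {"fingers": -1, "translation": [0.2, 0.1, 1.6], "roll": -93},
  {"fingers": -1, "translation": [0.2, 0.1, 1.6], "roll": -93},
  {"fingers": -1, "translation": [0.2, 0.1, 1.6], "roll": -93},
  {"fingers": -1, "translation": [0.2, 0.1, 1.6], "roll": -93},
  {"fingers": -1, "translation": [0.2, 0.1, 1.6], "roll": -93},
])

```text
clock: 13.68
eef_pos: [0.403, 0.3309, 0.0807]
tool_rot: [0.625, 0.78, -0.0, -0.0]
ft_force: [-0.6, 0.1, 0.1]
grip_width: 0.0855
```

```bash
python3 -c "
from h import *
go(404,331.2,18,102.8)"
```

```text
t 13.68 p [403.  330.9  80.7] yaw 102.61 tilt 0.01 w 85.5 F [-0.6  0.1  0.1] q1,q6 [39. 27.]
  -> translation cm [0.   0.11 6.27] roll -0.19
```

Call:
play_rows([
  {"fingers": -1, "translation": [0, 0.1, 3], "roll": 0},
  {"fingers": -1, "translation": [0, 0.1, 5.5], "roll": 0},
  {"fingers": -1, "translation": [0, 0.1, 6.2], "roll": 0},
  {"fingers": -1, "translation": [0, 0.1, 6.2], "roll": 0},
  {"fingers": -1, "translation": [0, 0.1, 6.2], "roll": 0},
  {"fingers": 0, "translation": [0, 0.1, 6.2], "roll": 0},
  {"fingers": 0.7, "translation": [0, 0.1, 6.2], "roll": 0},
  {"fingers": 0.7, "translation": [0, 0.1, 6.2], "roll": 0},
  {"fingers": 0.7, "translation": [0, 0.1, 6.2], "roll": 0},
  {"fingers": 0.7, "translation": [0, 0.1, 6.2], "roll": 0},
  {"fingers": 0.7, "translation": [0, 0.1, 6.2], "roll": 0},
  {"fingers": 0.7, "translation": [0, 0.1, 6.2], "roll": 0},
  {"fingers": 0.7, "translation": [0, 0.1, 6.2], "roll": 0},
])

```text
clock: 14.77
eef_pos: [0.4045, 0.3318, 0.0199]
tool_rot: [0.624, 0.782, 0.001, 0.0]
ft_force: [-0.6, -0.8, 6.3]
grip_width: 0.0278
```

Call:
play_rows([
  {"fingers": 0.7, "translation": [0, 0, -1], "roll": 0},
  {"fingers": 0.7, "translation": [0, 0, -3], "roll": 0},
  {"fingers": 0.7, "translation": [0, 0, -6], "roll": 0},
  {"fingers": 0.7, "translation": [0, 0, -6], "roll": 0},
  {"fingers": 0.7, "translation": [0, 0, -6], "roll": 0},
  {"fingers": 0.7, "translation": [0, 0, -6], "roll": 0},
])

```text
clock: 15.27
eef_pos: [0.4038, 0.3312, 0.079]
tool_rot: [0.624, 0.782, 0.0, 0.0]
ft_force: [0.6, -0.4, -0.4]
grip_width: 0.0274
```

```bash
python3 -c "
from h import *
go(497,120,80,99.8)
c=bot.camera('top'); im=c['pixels']; d=bot.camera('scene')['pixels']
f=lambda a:cv2.resize(a,(400,400),interpolation=cv2.INTER_CUBIC)
cv2.imwrite('pics/l.png',np.hstack([f(im[250:350,70:170]),f(d[90:190,290:390])])[:,:,::-1])"
```

```text
t 15.27 p [403.8 331.2  79. ] yaw 102.8 tilt 0.01 w 27.4 F [ 0.6 -0.4 -0.4] q1,q6 [39. 27.]
  -> translation cm [-22.66   4.4   -0.1 ] roll 3.0
```

View pics/l.png

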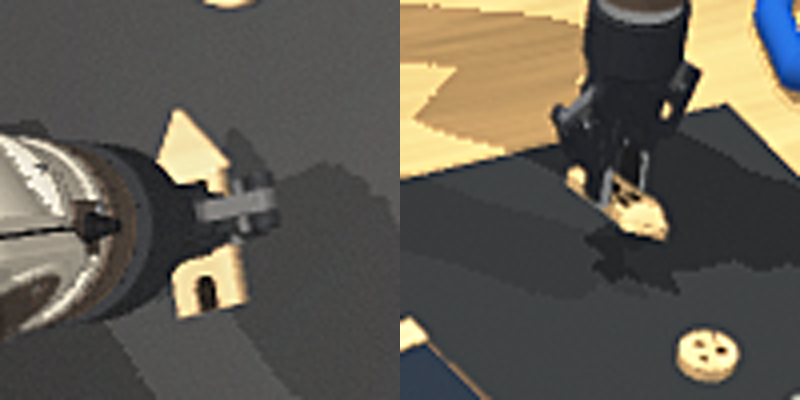

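Call:
play_rows([
  {"fingers": 0.7, "translation": [-22.7, 4.4, 0], "roll": 3},
  {"fingers": 0.7, "translation": [-22.7, 4.4, 0], "roll": 3},
  {"fingers": 0.7, "translation": [-22.7, 4.4, 0], "roll": 3},
  {"fingers": 0.7, "translation": [-22.7, 4.4, 0], "roll": 3},
  {"fingers": 0.7, "translation": [-22.7, 4.4, 0], "roll": 3},
  {"fingers": 0.7, "translation": [-22.7, 4.4, 0], "roll": 3},
  {"fingers": 0.7, "translation": [-22.7, 4.4, 0], "roll": 3},
  {"fingers": 0.7, "translation": [-22.7, 4.4, 0], "roll": 3},
  {"fingers": 0.7, "translation": [-22.7, 4.4, 0], "roll": 3},
  {"fingers": 0.7, "translation": [-22.7, 4.4, 3.5], "roll": 3},
  {"fingers": 0.7, "translation": [-22.7, 4.4, 3.5], "roll": 3},
  {"fingers": 0.7, "translation": [-22.7, 4.4, 3.5], "roll": 3},
  {"fingers": 0.7, "translation": [-22.7, 4.4, 3.5], "roll": 3},
])

```text
clock: 16.45
eef_pos: [0.4966, 0.1208, 0.044]
tool_rot: [0.643, 0.766, -0.0, -0.0]
ft_force: [0.1, -0.0, 0.2]
grip_width: 0.0282
```

```bash
python3 -c "
from h import *
go(497,120,25.5,99.8)"
```

```text
t 16.45 p [496.6 120.8  44. ] yaw 99.93 tilt 0.05 w 28.2 F [ 0.1 -0.   0.2] q1,q6 [14.  4.]
  -> translation cm [-0.09  0.03  1.85] roll 0.13
```

Call:
play_rows([
  {"fingers": 0.7, "translation": [-0.05, 0, 1], "roll": 0.1},
  {"fingers": 0.7, "translation": [-0.05, 0, 1.6], "roll": 0.1},
  {"fingers": 0.7, "translation": [-0.05, 0, 1.8], "roll": 0.1},
  {"fingers": 0.7, "translation": [-0.05, 0, 1.8], "roll": 0.1},
  {"fingers": 0.7, "translation": [-0.05, 0, 1.8], "roll": 0.1},
  {"fingers": 0.7, "translation": [-0.05, 0, 1.8], "roll": 0.1},
])

```text
clock: 16.95
eef_pos: [0.4973, 0.1193, 0.0259]
tool_rot: [0.645, 0.764, 0.0, 0.0]
ft_force: [0.2, 0.3, 1.4]
grip_width: 0.0282
```

Call:
play_rows([
  {"fingers": 0.7, "translation": [0, 0, 0.1], "roll": 0},
  {"fingers": 0.7, "translation": [0, 0, 0.1], "roll": 0},
  {"fingers": 0.7, "translation": [0, 0, 0.1], "roll": 0},
])

```text
clock: 17.2
eef_pos: [0.4973, 0.1193, 0.0259]
tool_rot: [0.645, 0.764, 0.0, 0.0]
ft_force: [-3.9, -0.3, 8.1]
grip_width: 0.028
```

Call:
play_rows([
  {"fingers": 0.7, "translation": [0, 0, -0.1], "roll": 0},
  {"fingers": 0.7, "translation": [0, 0, -0.1], "roll": 0},
  {"fingers": 0.2, "translation": [0, 0, -0.1], "roll": 0},
  {"fingers": 0, "translation": [0, 0, -0.1], "roll": 0},
  {"fingers": 0, "translation": [0, 0, -0.1], "roll": 0},
  {"fingers": 0, "translation": [0, 0, -0.1], "roll": 0},
  {"fingers": 0, "translation": [0, 0, -2], "roll": 0},
  {"fingers": 0, "translation": [0, 0, -5], "roll": 0},
  {"fingers": 0, "translation": [0, 0, -6], "roll": 0},
  {"fingers": 0, "translation": [0, 0, -6], "roll": 0},
])

```text
clock: 18.03
eef_pos: [0.4998, 0.1198, 0.0877]
tool_rot: [0.645, 0.764, 0.003, 0.002]
ft_force: [-0.5, 0.1, 0.8]
grip_width: 0.0427
```

```bash
python3 -c "
from h import *
go(543,344,80,100)"
```

```text
t 18.03 p [499.8 119.8  87.7] yaw 99.71 tilt 0.38 w 42.7 F [-0.5  0.1  0.8] q1,q6 [13.  4.]
  -> translation cm [21.37  8.04  0.83] roll -0.29
```

Call:
play_rows([
  {"fingers": -1, "translation": [21.4, 8.0, 0], "roll": 0},
  {"fingers": -1, "translation": [21.4, 8.0, 0], "roll": 0},
  {"fingers": -1, "translation": [21.4, 8.0, 0], "roll": 0},
  {"fingers": -1, "translation": [21.4, 8.0, 0], "roll": 0},
  {"fingers": -1, "translation": [21.4, 8.0, 0], "roll": 0},
  {"fingers": -1, "translation": [21.4, 8.0, 0], "roll": 0},
  {"fingers": -1, "translation": [21.4, 8.0, 0], "roll": 0},
  {"fingers": -1, "translation": [21.4, 8.0, 0], "roll": 0},
  {"fingers": -1, "translation": [21.4, 8.0, 0], "roll": 0},
  {"fingers": -1, "translation": [21.4, 8.0, 0], "roll": 0},
  {"fingers": -1, "translation": [21.4, 8.0, 0], "roll": 0},
])

```text
clock: 18.95
eef_pos: [0.5399, 0.342, 0.0845]
tool_rot: [0.645, 0.764, -0.001, -0.0]
ft_force: [-0.4, 0.3, -0.2]
grip_width: 0.0854
```

```bash
python3 -c "
from h import *
go(543,344,18,99.7)"
```

```text
t 18.95 p [539.9 342.   84.5] yaw 99.6 tilt 0.06 w 85.4 F [-0.4  0.3 -0.2] q1,q6 [32. 23.]
  -> translation cm [0.14 0.35 6.65] roll -0.1
```

Call:
play_rows([
  {"fingers": -1, "translation": [0.1, 0.2, 3], "roll": 0},
  {"fingers": -1, "translation": [0.1, 0.2, 5.5], "roll": 0},
  {"fingers": -1, "translation": [0.1, 0.2, 6.6], "roll": 0},
  {"fingers": -1, "translation": [0.1, 0.2, 6.6], "roll": 0},
  {"fingers": -1, "translation": [0.1, 0.2, 6.6], "roll": 0},
  {"fingers": 0, "translation": [0.1, 0.2, 6.6], "roll": 0},
  {"fingers": 0.5, "translation": [0.1, 0.2, 6.6], "roll": 0},
  {"fingers": 0.5, "translation": [0.1, 0.2, 6.6], "roll": 0},
  {"fingers": 0.5, "translation": [0.1, 0.2, 6.6], "roll": 0},
  {"fingers": 0.5, "translation": [0.1, 0.2, 6.6], "roll": 0},
  {"fingers": 0.5, "translation": [0.1, 0.2, 6.6], "roll": 0},
  {"fingers": 0.5, "translation": [0.1, 0.2, 6.6], "roll": 0},
])

```text
clock: 19.95
eef_pos: [0.5429, 0.3457, 0.021]
tool_rot: [0.645, 0.764, 0.002, 0.001]
ft_force: [-0.2, -0.6, 5.0]
grip_width: 0.0401
```

Call:
play_rows([
  {"fingers": 0.5, "translation": [0, 0, -1], "roll": 0},
  {"fingers": 0.5, "translation": [0, 0, -3], "roll": 0},
  {"fingers": 0.5, "translation": [0, 0, -6], "roll": 0},
  {"fingers": 0.5, "translation": [0, 0, -6], "roll": 0},
  {"fingers": 0.5, "translation": [0, 0, -6], "roll": 0},
  {"fingers": 0.5, "translation": [0, 0, -6], "roll": 0},
])

```text
clock: 20.45
eef_pos: [0.5418, 0.345, 0.0794]
tool_rot: [0.645, 0.764, 0.0, 0.0]
ft_force: [0.0, -1.0, -0.1]
grip_width: 0.0401
```

```bash
python3 -c "
from h import *
go(625.9,-77,80,99.7)
c=bot.camera('top'); im=c['pixels']; d=bot.camera('scene')['pixels']
f=lambda a:cv2.resize(a,(400,400),interpolation=cv2.INTER_CUBIC)
cv2.imwrite('pics/m.png',np.hstack([f(im[190:320,190:320]),f(d[110:210,320:420])])[:,:,::-1])"
```

```text
t 20.45 p [541.8 345.   79.4] yaw 99.71 tilt 0.04 w 40.1 F [ 0.  -1.  -0.1] q1,q6 [32. 23.]
  -> translation cm [-43.02   1.17  -0.07] roll 0.01
```

View pics/m.png

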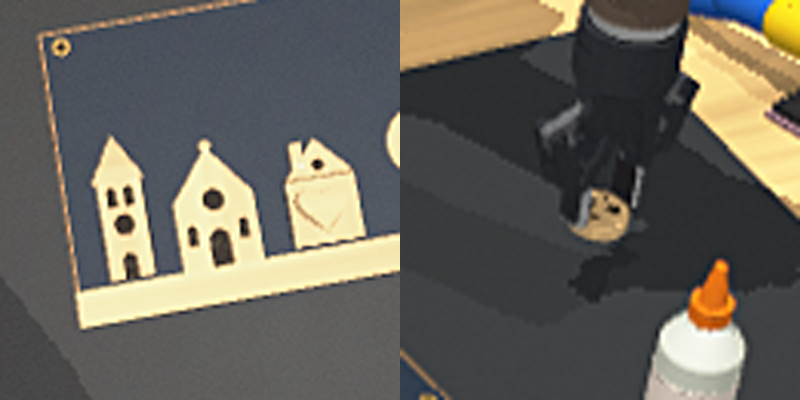

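Call:
play_rows([
  {"fingers": 0.5, "translation": [-43, 1.0, 0], "roll": 0},
  {"fingers": 0.5, "translation": [-43, 1.0, 0], "roll": 0},
  {"fingers": 0.5, "translation": [-43, 1.0, 0], "roll": 0},
  {"fingers": 0.5, "translation": [-43, 1.0, 0], "roll": 0},
  {"fingers": 0.5, "translation": [-43, 1.0, 0], "roll": 0},
  {"fingers": 0.5, "translation": [-43, 1.0, 0], "roll": 0},
  {"fingers": 0.5, "translation": [-43, 1.0, 0], "roll": 0},
  {"fingers": 0.5, "translation": [-43, 1.0, 0], "roll": 0},
  {"fingers": 0.5, "translation": [-43, 1.0, 0], "roll": 0},
  {"fingers": 0.5, "translation": [-43, 1.0, 0], "roll": 0},
  {"fingers": 0.5, "translation": [-43, 1.0, 0], "roll": 0},
  {"fingers": 0.5, "translation": [-43, 1.0, 0], "roll": 0},
  {"fingers": 0.5, "translation": [-43, 1.0, 0], "roll": 0},
  {"fingers": 0.5, "translation": [-43, 1.0, 3], "roll": 0},
  {"fingers": 0.5, "translation": [-43, 1.0, 3], "roll": 0},
  {"fingers": 0.5, "translation": [-43, 1.0, 3], "roll": 0},
  {"fingers": 0.5, "translation": [-43, 1.0, 3], "roll": 0},
])

```text
clock: 21.97
eef_pos: [0.6237, -0.0755, 0.0488]
tool_rot: [0.644, 0.765, -0.0, -0.001]
ft_force: [-0.6, -0.2, 0.8]
grip_width: 0.0397
```

```bash
python3 -c "
from h import *
go(625.9,-77,26.5,99.7)"
```

```text
t 21.97 p [623.7 -75.5  48.8] yaw 99.84 tilt 0.09 w 39.7 F [-0.6 -0.2  0.8] q1,q6 [ -7. -17.]
  -> translation cm [-0.18  0.2   2.23] roll 0.14
```

Call:
play_rows([
  {"fingers": 0.5, "translation": [-0.1, 0, 1], "roll": 0},
  {"fingers": 0.5, "translation": [-0.1, 0, 1.8], "roll": 0},
  {"fingers": 0.5, "translation": [-0.1, 0, 2.1], "roll": 0},
  {"fingers": 0.5, "translation": [-0.1, 0, 2.1], "roll": 0},
  {"fingers": 0.5, "translation": [-0.1, 0, 2.1], "roll": 0},
  {"fingers": 0.5, "translation": [-0.1, 0, 2.1], "roll": 0},
])

```text
clock: 22.47
eef_pos: [0.6243, -0.0782, 0.0278]
tool_rot: [0.645, 0.764, -0.0, -0.0]
ft_force: [-0.1, 0.0, 0.4]
grip_width: 0.0396
```

Call:
play_rows([
  {"fingers": 0.5, "translation": [0, 0, 0.15], "roll": 0},
  {"fingers": 0.5, "translation": [0, 0, 0.15], "roll": 0},
  {"fingers": 0.5, "translation": [0, 0, 0.15], "roll": 0},
  {"fingers": 0.5, "translation": [0, 0, 0.15], "roll": 0},
])

```text
clock: 22.8
eef_pos: [0.6246, -0.0783, 0.027]
tool_rot: [0.645, 0.764, 0.0, 0.0]
ft_force: [-0.6, 0.6, 5.7]
grip_width: 0.04
```

Contact; release, lift and clear the view.

Call:
play_rows([
  {"fingers": 0, "translation": [0, 0, -0.05], "roll": 0},
  {"fingers": -0.4, "translation": [0, 0, -0.05], "roll": 0},
  {"fingers": -0.5, "translation": [0, 0, -0.05], "roll": 0},
  {"fingers": -0.5, "translation": [0, 0, -0.05], "roll": 0},
  {"fingers": -0.5, "translation": [0, 0, -2], "roll": 0},
  {"fingers": -0.5, "translation": [0, 0, -5], "roll": 0},
  {"fingers": -0.5, "translation": [0, 0, -9], "roll": 0},
  {"fingers": -0.5, "translation": [-15, 15, -12], "roll": 0},
  {"fingers": -0.5, "translation": [-25, 25, -12], "roll": 0},
  {"fingers": -0.5, "translation": [-25, 25, -12], "roll": 0},
  {"fingers": -0.5, "translation": [-25, 25, -12], "roll": 0},
  {"fingers": -0.5, "translation": [-25, 25, -12], "roll": 0},
  {"fingers": -0.5, "translation": [-25, 25, -12], "roll": 0},
  {"fingers": -0.5, "translation": [-25, 25, -12], "roll": 0},
  {"fingers": -0.5, "translation": [-25, 25, -12], "roll": 0},
  {"fingers": -0.5, "translation": [-25, 25, -12], "roll": 0},
  {"fingers": -0.5, "translation": [-25, 25, -12], "roll": 0},
  {"fingers": -0.5, "translation": [-25, 25, -12], "roll": 0},
])

```text
clock: 24.3
eef_pos: [0.8155, -0.2489, 0.1178]
tool_rot: [0.645, 0.764, 0.009, 0.021]
ft_force: [-0.2, 0.1, 0.6]
grip_width: 0.064
```

```bash
python3 -c "
from h import *
c=bot.camera('top'); im=c['pixels']
go(625.9,-77,26.5,99.7)
cv2.imwrite('pics/n.png',cv2.resize(im[165:315,195:395],(800,600),interpolation=cv2.INTER_CUBIC)[:,:,::-1])"
```

```text
t 24.35 p [ 815.5 -249.1  118.1] yaw 99.63 tilt 2.65 w 63.9 F [-0.2 -0.8 -0.4] q1,q6 [-17. -27.]
  -> translation cm [ 20.32 -16.16   8.08] roll -0.07
```

View pics/n.png

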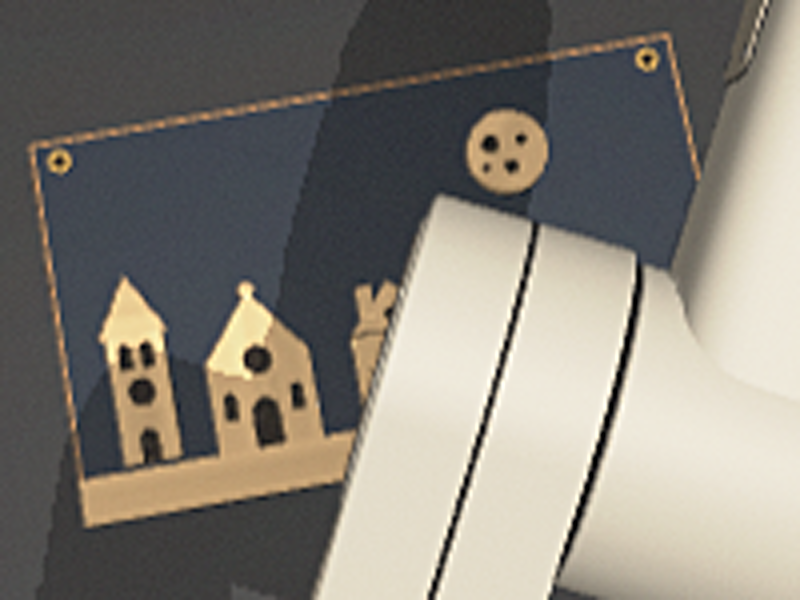

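Call:
play_rows([
  {"fingers": -0.5, "translation": [0, -10, -4], "roll": 0},
  {"fingers": -0.5, "translation": [0, -20, -4], "roll": 0},
  {"fingers": -0.5, "translation": [0, -40, -4], "roll": 0},
  {"fingers": -0.5, "translation": [0, -45, -4], "roll": 0},
  {"fingers": -0.5, "translation": [0, -45, -4], "roll": 0},
  {"fingers": -0.5, "translation": [0, -45, -4], "roll": 0},
  {"fingers": -0.5, "translation": [0, -45, -4], "roll": 0},
  {"fingers": -0.5, "translation": [0, -45, -4], "roll": 0},
  {"fingers": -0.5, "translation": [0, -45, -4], "roll": 0},
  {"fingers": -0.5, "translation": [0, -45, -4], "roll": 0},
  {"fingers": -0.5, "translation": [0, -45, -4], "roll": 0},
  {"fingers": -0.5, "translation": [0, -45, -4], "roll": 0},
  {"fingers": -0.5, "translation": [0, -45, -4], "roll": 0},
  {"fingers": -0.5, "translation": [0, -45, -4], "roll": 0},
  {"fingers": -0.5, "translation": [0, -45, -4], "roll": 0},
])

```text
clock: 25.6
eef_pos: [0.3721, -0.3244, 0.1415]
tool_rot: [0.644, 0.764, 0.009, 0.023]
ft_force: [-0.1, 0.2, -0.1]
grip_width: 0.0641
```

```bash
python3 -c "
from h import *
c=bot.camera('top'); im=c['pixels']
go(371,-324,120,99.7)
cv2.imwrite('pics/o.png',cv2.resize(im[90:315,160:460],(800,600),interpolation=cv2.INTER_CUBIC)[:,:,::-1])"
```

```text
t 25.65 p [ 372.3 -324.2  140.9] yaw 99.75 tilt 2.74 w 63.9 F [ 0.5 -0.5  0. ] q1,q6 [-42. -51.]
  -> translation cm [ 0.09 -0.21  2.09] roll 0.05
```

View pics/o.png

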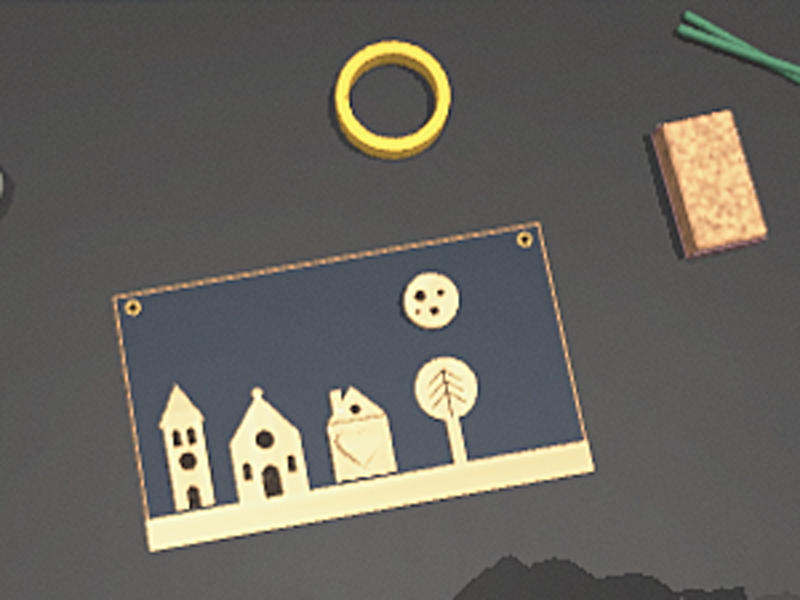

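```bash
python3 -c "
from h import *
c=bot.camera('top')
T=lambda l,z:cast(c,(np.array(l,float)+.5)/2.6667-.5+[160,90],z)*1000
b=np.radians(9.8);R=np.array([[np.cos(b),-np.sin(b)],[np.sin(b),np.cos(b)]])
f=lambda l,z:((T(l,z)-[557.8,-11.6])@R).round(1).tolist()
print('moon',f([(431,300)],.014),'tower tip/footL/footR',f([(177,383),(175,512),(213,505)],.018))
print('house footL/R',f([(335,481),(396,472)],.018),'heart point/lobes',f([(364,468),(333,438),(382,430)],.028),'tree foot/crown',f([(460,462),(446,388)],.01),'chapel foot',f([(238,507),(309,489)],.01))
s=bot.get_obs();print(np.abs(s['joint_vel']).max(),s['clock'])
bot.job_done()"
```

```text
moon [[54.2, -76.6]] tower tip/footL/footR [[22.2, 138.3], [-79.2, 155.6], [-79.0, 125.2]]
house footL/R [[-77.4, 26.9], [-79.0, -22.1]] heart point/lobes [[-72.1, 2.8], [-44.5, 22.7], [-45.1, -16.7]] tree foot/crown [[-79.6, -74.7], [-18.8, -75.2]] chapel foot [[-83.6, 106.5], [-79.5, 48.3]]
0.017358975955910926 25.7
the job is handed in; nothing more can be done
```

I laid the house, heart, tower and moon on the plaque, let them all go, and handed the job in at about 25.7 s of the 122 s allowed.

The last top-camera check, in plaque coordinates, is good to roughly 2 mm:

| Piece | Measured | Wanted |
|---|---|---|
| House foot | x ≈ -78 mm, y ≈ +2 mm, square to 2° | x -86 to -69 mm, y 0 ±13 mm |
| Tower foot | x ≈ -79 mm, about 64 mm from the chapel's nominal centre line, square to about 1° | x -86 to -69 mm, 46–88 mm from chapel |
| Moon | about 135 mm above the tree's foot, within about 1 mm of its axis | 107–168 mm, ±14 mm |
| Heart | centred on the front wall, point down, its centre about 21–23 mm up the wall and within about 3 mm sideways | 12–34 mm, ±9 mm |

- **Heart reading:** its lobe edges are faint against the house, so those points were rough picks; the outline came out about 5 mm too wide.
- **Flatness:** I judged this from the pictures and the light contact forces at release, not by measuring it.
- **Wrong-way move:** after releasing the moon I sent the arm the wrong way, out over the far side and near the cork block, but well above it. I brought it back at that height. The cork block and tape roll looked unmoved in the last picture. The glue bottle showed only at the edge of it, and the arm never went near it.

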